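# Weigh a lidded loaf tin with its load centred on the pan

## Robot

A 6-joint arm with a two-finger parallel gripper is mounted at the origin on the work surface. World frame = base frame: x ahead of the robot, y to its left, z up, the work surface at z = 0. Lengths are in m, angles in rad, forces in N, time in s.
With the tool pointing down it reaches from about 0.3 to 0.85 m from the base axis. Payload 4.2 kg.
Tool frame: the origin (TCP) lies midway between the tips of the shut fingers; the grasp point (between the pads) lies 19 mm behind it; z points along the fingers, y is the line along which they close (so a half turn about z gives the same grasp; the last joint's range is limited). The gripper opens to 91 mm and grips with 3 to 60 N. Pads are 32 mm wide; open, the fingers measure 118 mm over their backs; the gripper's body (76 mm by 178 mm) begins 60 mm behind the grasp point.
Start: joints at [1.116, 0.32, 1.565, -0, 1.257, -0.02], TCP at [0.242, 0.522, 0.214] pointing down, gripper open.
Joint ranges: [-3.11, 3.11], [-0.84, 2.01], [0.21, 2.61], [-1.34, 4.49], [0.05, 2.63], [-2.56, 2.56]. Speed limits (rad/s): [2.57, 2.57, 3.14, 3.14, 3.14, 3.14].

## Interface

Orientations are given as a rotation vector (axis times angle).
In Python, from plant import robot gives the robot as it stands.
- The arm moves only by the tool jog_arm, never from a script. Its argument "commands" is a list of rows, each a list of 5 numbers: the shift along the tool's x, y, z normalised to -1 to 1, where 1 is 0.025 m, then the turn about the tool's z normalised to -1 to 1, where 1 is 45 degrees, then the opening, from 0 (shut) to 1 (fully open). In form: [[dx, dy, dz, spin, gripper], ...]. A call has 1 to 8 rows; each row shifts and turns the commanded pose from where the row before left it, along the tool's axes as they then stand; what a row does not reach is not made up. A row lasts 1/12 s, in which the tool goes at most 41.7 mm and 7.16 degrees, less where a joint would pass 70% of its speed; a pose out of reach is approached as far as the arm can. A call with a number of a shift or a turn outside -1 to 1 is refused whole. A call with a gripper value outside its range is refused whole. The fingers move at their own pace and stop on an object; "newtons" is the grip in N (left out, the last holds). Time passes only in rows, so rows that do not move let the fingers close. It gives the time, the measured TCP pose, the force, the opening and the grip force at its end, in the units of the state.
- robot.get_obs(): the state, without advancing time (a new reading comes with each control period).
- robot.capture(name): name is "scene" or "top"; returns a dict with "pixels" (420x560x3 uint8, red, green, blue), "camera_matrix" (3x3 intrinsics, pixels), "cam_to_world" (4x4, takes a point from camera to world coordinates). Camera axes: x right, y up, looking along -z (the intrinsics and any distortion apply to the point x, -y, -z); pixel columns grow to the right and rows downward; lengths in m; the calibration is good to about 2 mm. A picture is of the moment at which its call begins. There is no depth.
- robot.close_job(): hands the job in; it is judged then, once.
The state is a dict: "time_s": time; "qpos": joint angles; "dq": joint speeds; "tau": joint torques, N m; "tool_pos": TCP position; "tcp_rot": TCP orientation; "contact_force": force on the tool from outside, world axes, zero at the start; "wrist_torque": the same for the moment, N m; "gripper_width": finger opening in m; "grasp_force": force on a finger pad.
Only numpy, scipy, OpenCV 4.12 (cv2) and the standard library are available. Lean on these libraries where they do the work, as an engineer would, in place of code of your own. Each camera call takes 0.05 s, during which the arm holds its last target. There are 200 camera calls.

## Task

Take the closed, lidded loaf tin off the wire rack and set it gently, lying flat and right way up, on the pan of the spring scale. The loaf inside has slid to one end, out of sight, so shift the tin until its weight, not its outline, is centred and the pan stays level, then let go. Do not push the pan down onto its stop, and leave the other things where they are.

Things in the scene. Friction and masses are not known exactly. Their poses are not given: they have to be found in the camera images.
- tin: closed, lidded steel loaf tin, straight sides, ribbed flat lid, 130 mm long (its x) x 60 mm wide (its y) x 50 mm high, lying on the wire rack; origin at the centre of its underside, z up. The only closed tin with a flat lid; grip it across its width. With the loaf in it, it weighs 0.4 to 0.7 kg.
- tin_lid (a point): centre of the tin's lid, 50 mm above its underside (ribs stand 4 mm higher). The loaf under it is hidden and jammed towards one end (which one cannot be seen; the axes do not tell) and does not shift in handling: the centre of gravity lies 15 to 25 mm from the tin's middle along its length, centred across its width, 20 to 28 mm above its underside.
- rack: black wire cooling rack, 300 mm (its x) x 360 mm (its y), its top 25 mm above the table; origin at its centre on the table. Fixed. It carries the lidded tin and two bare loaves.
- scale: white spring scale, housing 200 x 200 x 80 mm with a dial on two faces; fixed to the table; origin at the centre of its underside, yaw as the pan's. Its flat steel pan stands above it.
- pan_top (a point): centre of the upper face of the scale's flat steel pan, 160 mm (its x) x 200 mm (its y) x 5 mm, no rim; 133 mm above the table when empty. z is the pan's normal. The pan is carried at its centre on a spring and rocks in any direction on a sprung pivot 15 mm below this point: it leans down towards the side where the load's centre of gravity lies.
- pan_sink (a joint): how far the pan has sunk, m: 0 empty, stop at 0.036. Spring: 400 N/m with 2 N preload (the empty pan's weight is already included): a 0.55 kg load sinks it about 9 mm, and pushing it to the stop takes about 16 N.
- pan_rock_x (a joint): rocking of the pan about the scale's own x axis, rad, 0 level, stops at +-0.2; positive lifts the +y side. Each rocking axis has a 1.2 N m/rad spring; as the tin stands above the pivot, it leans the pan as if that were about 1.0 N m/rad: a load 20 mm off centre leans it about 0.11 rad.
- pan_rock_y (a joint): the same about the scale's y axis; positive lowers the +x side.
- loaf_a: bare baked loaf, 104 x 56 x 50 mm, at one end of the wire rack; a bystander
- loaf_b: a second bare loaf like loaf_a, beside it on the rack; a bystander
- upturned_tin: small loaf tin lying mouth down, 112 x 66 x 42 mm; a bystander
- open_tin: open loaf tin with a loaf showing in it, about 120 x 68 x 52 mm; a bystander
- bowl: steel bowl, 120 mm across, 60 mm high; a bystander
- oil: oil bottle, 64 mm across, 190 mm high; a bystander
There are look-alikes about, which are no part of the job. Leave any green look-alike of the tin alone.

How it is judged:
On the way:
1. the tin is lifted clear of the rack (height (world z) of tin above 0.06 m and contact force between tin and rack below 0.1 N), for 0.1 s.
At the end, for the whole second after the job is handed in: The tin lies flat, lid up (within 0.08 rad) and still on the pan, let go, its underside on the pan, its middle less than 45 mm from the pan's centre, and the pan is level within 0.04 rad (2.3 degrees) (angle between pan_top's own z axis and vertical below 0.04 rad and angle between tin's own z axis and vertical below 0.08 rad and z of tin in the frame of pan_top between -0.004 and 0.006 m and contact force between tin and scale above 2.5 N and horizontal distance between tin and pan_top below 0.045 m and linear speed of tin below 0.02 m/s and angular speed of tin below 0.1 rad/s); the robot touches nothing.
It fails at once if the pan is driven down to its stop (value of joint pan_sink above 0.034 m).
It fails at once if the tin is pressed hard on the pan (over 25 N) (contact force between tin and scale above 25 N).
It fails at once if the tin is dropped or thrown onto the pan (within 15 mm of it faster than 0.5 m/s) (linear speed of tin above 0.5 m/s and z of tin in the frame of pan_top between -0.01 and 0.015 m and horizontal distance between tin and pan_top below 0.1 m).
It fails at once if a bystander (loaves, other tins, bowl, bottle) is displaced by more than 40 mm (distance of any of loaf_a, loaf_b, upturned_tin, open_tin, bowl, oil from where it was at the start of the episode above 0.04 m).
It also fails if it takes over 51 s, if anything falls off the work surface, if the arm or the gripper's body presses on something with over 40 N, if the wrist force passes 120 N, or if a joint passes its speed limit or range.

## Working session

There is one attempt and no reset: what is moved stays moved. The work goes in short steps, Python scripts to look and compute and a tool call to move; the robot and the scene stay as the last step left them, time stands still between calls to the robot, and variables do not carry over. Pictures are saved under pics/ and viewed, at most 10 in all, crops included, and the job is handed in when it is done.

Besides the shell and the picture viewer there is one more tool, called after "Request:" as name(argument=value, ...) on one line, values as JSON. jog_arm: Moves the arm, as the interface text tells. Its arguments: {"type":"object","properties":{"commands":{"type":"array"},"newtons":{"type":"number"}},"required":["commands"]}

```bash
mkdir -p pics
cat > h.py <<'E'
import numpy as np, cv2
from plant import robot
def snap(cam,fn):
    c=robot.capture(cam); cv2.imwrite('pics/'+fn,c['pixels'][:,:,::-1]); np.savez('pics/'+fn+'.npz',**c); return c
def ray(c,u,v,z):
    K=c['camera_matrix'];T=c['cam_to_world']
    d=np.linalg.solve(K,np.array([u,v,1.]));d=T[:3,:3]@(d*[1,-1,-1]);o=T[:3,3]
    return o+d*(z-o[2])/d[2]
def proj(c,p):
    K=c['camera_matrix'];T=c['cam_to_world']
    q=T[:3,:3].T@(np.array(p)-T[:3,3]);q=K@(q*[1,-1,-1]);return q[:2]/q[2]
E
python3 - <<'E'
from h import *
for n in('top','scene'):
    c=snap(n,n+'0.png'); print(c['camera_matrix'].tolist(),c['cam_to_world'].round(3).tolist())
print(robot.get_obs())
E
```

```text
[[481.41705889938066, 0.0, 282.899746083443], [0.0, 481.41705889938066, 214.34706284401784], [0.0, 0.0, 1.0]] [[0.01, 0.993, -0.115, 0.314], [-1.0, 0.01, -0.002, -0.043], [-0.001, 0.115, 0.993, 1.545], [0.0, 0.0, 0.0, 1.0]]
[[420.5338328136828, 0.0, 273.4771884209614], [0.0, 420.5338328136828, 206.954024984366], [0.0, 0.0, 1.0]] [[-0.493, -0.633, 0.596, 1.288], [0.87, -0.365, 0.332, 0.406], [0.007, 0.682, 0.731, 1.049], [0.0, 0.0, 0.0, 1.0]]
{'time_s': 0.1, 'qpos': array([ 1.11598863e+00,  3.20224972e-01,  1.56555682e+00, -3.01665415e-05,
        1.25739870e+00, -1.99830303e-02]), 'dq': array([ 0.0003445 , -0.0009185 , -0.00386338,  0.00025916,  0.00181585,
       -0.00064769]), 'tau': array([-5.18653178e-04, -4.13326049e+01, -2.32513368e+01,  7.28145149e-02,
        4.22357221e-02, -5.88315811e-05]), 'tool_pos': array([0.24201915, 0.52108496, 0.21320616]), 'tcp_rot': array([-6.77563807e-01, -3.06730091e+00,  2.43454411e-03]), 'contact_force': array([-0.74456537, -0.42519124,  0.07282004]), 'wrist_torque': array([ 0.01549171,  0.0098152 , -0.01395061]), 'grasp_force': 0.0, 'gripper_width': 0.09122310548779643}
```

View pics/top0.png

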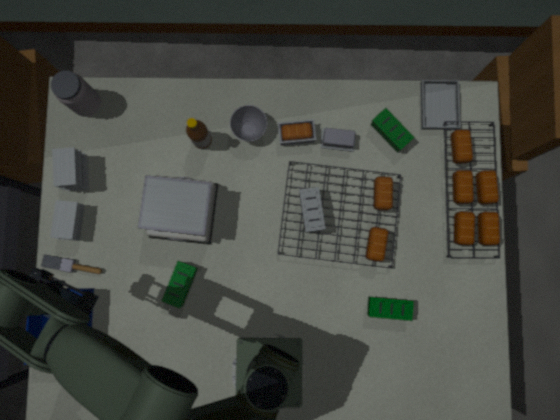

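View pics/scene0.png

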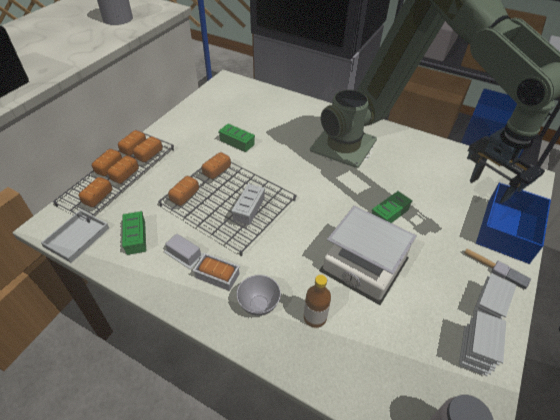

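The top view shows the lidded tin on the rack at about (313,210) and the pan at about (178,205). The scene view has the tin at (248,202) and the pan at (371,240). Next I'll enlarge both to get the corners.

Run:
```python
from h import *
t=cv2.imread('pics/top0.png');s=cv2.imread('pics/scene0.png')
f=lambda im,x,y,w,h,k:cv2.convertScaleAbs(cv2.resize(im[y:y+h,x:x+w],None,fx=k,fy=k,interpolation=cv2.INTER_CUBIC),alpha=1.3)
a=np.hstack([f(t,290,175,50,70,5.0)[:300],f(t,130,165,100,60,5)[:300]]) 
b=np.hstack([f(s,220,170,50,60,5)[:300],f(s,320,195,100,60,5)[:300]])
o=np.vstack([f(t,290,175,50,60,5),]);
cv2.imwrite('pics/crop.png',np.vstack([np.hstack([f(t,290,180,50,60,5),f(t,130,165,100,60,5)]),b]))
```

```text
(no output)
```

View pics/crop.png

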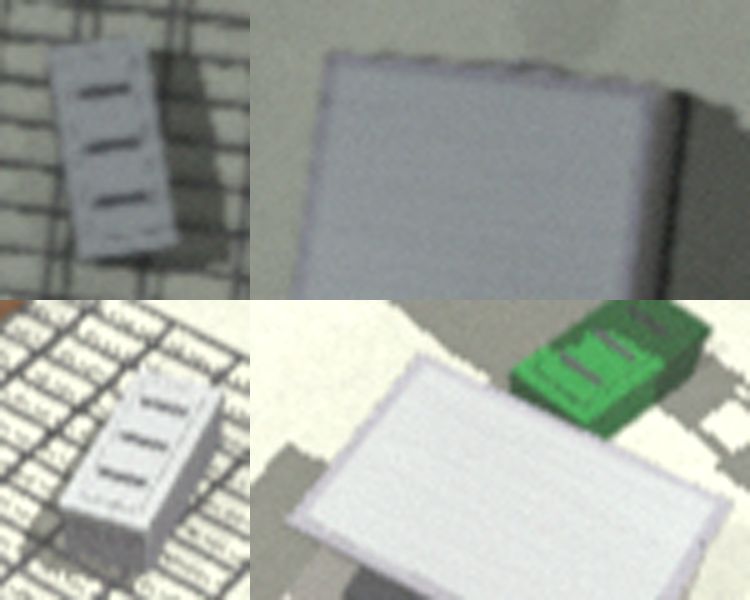

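```bash
cat > fit.py <<'E'
from h import *
from scipy.optimize import least_squares
L=lambda n:dict(np.load('pics/'+n+'.npz'))
def fit(obs,lx,ly,z,p0):
    # obs: list of (cam,[corners uv]) ; corners in order (+,+),(+,-),(-,-),(-,+) of own axes
    def res(p):
        c,s=np.cos(p[2]),np.sin(p[2]);r=[]
        for cam,cs in obs:
            for (a,b),uv in zip([(1,1),(1,-1),(-1,-1),(-1,1)],cs):
                if uv is None: continue
                x,y=a*lx/2,b*ly/2
                r.append(proj(cam,[p[0]+c*x-s*y,p[1]+s*x+c*y,z])-uv)
        return np.ravel(r)
    f=least_squares(res,p0,loss='soft_l1');print(f.x,f.fun.round(1));return f.x
E
python3 - <<'E'
from fit import *
t,s=L('top0.png'),L('scene0.png')
for uv in [(299.6,189.6),(318,187.6),(325.6,228.6),(306,232)]: print(ray(t,*uv,.075).round(3))
for uv in [(250,184.4),(264.4,187.6),(249.6,215.6),(232.4,210.4)]: print(ray(s,*uv,.075).round(3))
for uv in [(146,175.4),(211,182.6),(209,241),(139.5,234)]: print(ray(t,*uv,.133).round(3))
for uv in [(354,206),(416.4,235.6),(398,270),(328,239)]: print(ray(s,*uv,.133).round(3))
E
```

```text
[ 0.562 -0.091  0.075]
[ 0.569 -0.148  0.075]
[ 0.442 -0.171  0.075]
[ 0.431 -0.111  0.075]
[ 0.443 -0.154  0.075]
[ 0.433 -0.105  0.075]
[ 0.563 -0.082  0.075]
[ 0.571 -0.14   0.075]
[0.591 0.369 0.133]
[0.571 0.175 0.133]
[0.397 0.176 0.133]
[0.415 0.381 0.133]
[0.418 0.198 0.133]
[0.437 0.393 0.133]
[0.575 0.385 0.133]
[0.572 0.183 0.133]
```

Run:
```python
from fit import *
t,s=L('top0.png'),L('scene0.png')
T=[(299.6,189.6),(318,187.6),(325.6,228.6),(306,232)]
S=[(249.6,215.6),(232.4,210.4),(250,184.4),(264.4,187.6)]
for o in ([(t,T)],[(s,S)],[(t,T),(s,S)]): fit(o,.13,.06,.075,[.5,-.125,.15])
P=[(146,175.4),(211,182.6),None,None]
Q=[None,(328,239),(354,206),(416.4,235.6)]
for o in ([(t,P)],[(s,Q)],[(t,P),(s,Q)]): fit(o,.16,.2,.133,[.5,.28,-.1])
p=fit([(t,P),(s,Q)],.16,.2,.133,[.5,.28,-.1])
c,si=np.cos(p[2]),np.sin(p[2])
print([[proj(cam,[p[0]+c*x-si*y,p[1]+si*x+c*y,.133]).round(0).tolist() for x,y in((.08,.1),(.08,-.1),(-.08,-.1),(-.08,.1))] for cam in(t,s)])
```

```text
[ 0.50083603 -0.13006782  0.16591967] [-0.3  0.7  0.5 -0.3 -0.2  0.1  0.1 -0.3]
[ 0.5025431  -0.12016739  0.14474695] [ 0.2 -0.  -0.2 -0.1 -1.2 -0.7  1.1  0.7]
[ 0.50094893 -0.12605918  0.16365705] [-1.5  0.6 -0.8 -0.4 -1.6  0.  -1.3 -0.4 -0.7 -1.1 -1.2 -0.8 -2.9 -1.6
 -0.5 -0.4]
[ 0.5010868   0.28029404 -0.10175828] [-0.8 -0.1  0.8  0.1]
[ 0.5045673   0.28825228 -0.09787765] [-1.   0.5 -0.  -0.6  1.1 -0.1]
[ 0.50310468  0.28512294 -0.11397935] [-2.  -1.1 -0.6 -0.2 -1.9 -0.9 -0.2 -1.5  0.3 -0.3]
[ 0.50310468  0.28512294 -0.11397935] [-2.  -1.1 -0.6 -0.2 -1.9 -0.9 -0.2 -1.5  0.3 -0.3]
[[[144.0, 174.0], [210.0, 182.0], [203.0, 236.0], [136.0, 227.0]], [[392.0, 274.0], [326.0, 238.0], [354.0, 205.0], [417.0, 235.0]]]
```

Request:
jog_arm(commands=[[0,0,-0.4,-0.15,1],[0,0,-0.4,-0.15,1],[0,0,-0.4,-0.15,1],[0,0,-0.4,-0.15,1],[0,0,0,-0.15,1],[0,0,0,0,1]])

```text
time_s: 0.6
tool_pos: [0.2422, 0.5216, 0.2542]
tcp_rot: [-0.245, 3.132, 0.001]
contact_force: [-0.8, -0.0, 0.6]
gripper_width: 0.0911
grasp_force: 0.0
```

```bash
cat > go.py <<'E'
import sys
from h import *
from scipy.spatial.transform import Rotation as R
o=robot.get_obs();M=R.from_rotvec(o['tcp_rot']).as_matrix()
th=np.arctan2(M[1,0],M[0,0]);print('t',o['time_s'],'pos',o['tool_pos'].round(4),'yaw',th.round(4),'z',M[:,2].round(3),'F',o['contact_force'].round(2),'W',o['wrist_torque'].round(3),'g',o['gripper_width'],o['grasp_force'],'q',o['qpos'].round(2))
if len(sys.argv)>3:
    d=np.array([float(a) for a in sys.argv[1:4]])-o['tool_pos'];print('units',(M.T@d/.025).round(3))
    if len(sys.argv)>4: print('spin',-((float(sys.argv[4])-th+np.pi)%(2*np.pi)-np.pi)/(np.pi/4))
E
python3 go.py .502 -.126 .224 3.297
```

```text
t 0.6 pos [0.2422 0.5216 0.2542] yaw -2.9854 z [ 0.  0. -1.] F [-0.8  -0.03  0.64] W [ 0.033  0.029 -0.036] g 0.09106776681939134 0.0 q [ 1.12  0.3   1.49 -0.    1.35 -0.61]
units [ -6.236 -27.204   1.199]
spin 0.0009380985848219652
```

Request:
jog_arm(commands=[[-0.2,-0.85,0,0,1],[-0.2,-0.85,0,0,1],[-0.2,-0.85,0,0,1],[-0.2,-0.85,0,0,1],[-0.2,-0.85,0,0,1],[-0.2,-0.85,0,0,1],[-0.2,-0.85,0,0,1],[-0.2,-0.85,0,0,1]])

```text
time_s: 1.27
tool_pos: [0.3078, 0.3583, 0.2533]
tcp_rot: [0.237, -3.132, 0.001]
contact_force: [-0.1, 0.6, 0.4]
gripper_width: 0.0912
grasp_force: 0.0
```

Request:
jog_arm(commands=[[-0.2,-0.85,0,0,1],[-0.2,-0.85,0,0,1],[-0.2,-0.85,0,0,1],[-0.2,-0.85,0,0,1],[-0.2,-0.85,0,0,1],[-0.2,-0.85,0,0,1],[-0.2,-0.85,0,0,1],[-0.2,-0.85,0,0,1]])

```text
time_s: 1.93
tool_pos: [0.3733, 0.1966, 0.2534]
tcp_rot: [0.237, -3.132, 0.001]
contact_force: [0.7, 0.4, 0.3]
gripper_width: 0.0915
grasp_force: 0.0
```

Request:
jog_arm(commands=[[-0.2,-0.85,0,0,1],[-0.2,-0.85,0,0,1],[-0.2,-0.85,0,0,1],[-0.2,-0.85,0,0,1],[-0.2,-0.85,0,0,1],[-0.2,-0.85,0,0,1],[-0.2,-0.85,0,0,1],[-0.2,-0.85,0,0,1]])

```text
time_s: 2.6
tool_pos: [0.4389, 0.0349, 0.2533]
tcp_rot: [0.236, -3.131, -0.0]
contact_force: [-0.0, -1.2, 0.6]
gripper_width: 0.0916
grasp_force: 0.0
```

Request:
jog_arm(commands=[[-0.2,-0.85,0.2,0,1],[-0.2,-0.85,0.2,0,1],[-0.2,-0.85,0.2,0,1],[-0.2,-0.85,0.2,0,1],[-0.2,-0.85,0.2,0,1],[-0.2,-0.85,0.2,0,1],[-0.2,-0.85,0,0,1],[0,0,0,0,1]])

```text
time_s: 3.27
tool_pos: [0.4974, -0.1085, 0.2227]
tcp_rot: [0.233, -3.132, 0.002]
contact_force: [0.4, -0.4, 0.0]
gripper_width: 0.0913
grasp_force: 0.0
```

```bash
python3 go.py .502 -.126 .12 3.297
python3 - <<'E'
from h import *
snap('top','top1.png');c=snap('scene','scene1.png')
p=robot.get_obs()['tool_pos'];print(proj(c,p))
t=cv2.imread('pics/top1.png');s=cv2.imread('pics/scene1.png')
f=lambda im,x,y,w,h,k:cv2.resize(im[y:y+h,x:x+w],None,fx=k,fy=k,interpolation=cv2.INTER_CUBIC)
cv2.imwrite('pics/c1.png',np.hstack([f(t,250,150,130,150,3),f(s,180,110,130,150,3)]))
E
```

```text
t 3.2667 pos [ 0.4974 -0.1085  0.2227] yaw -2.9931 z [-0.001 -0.001 -1.   ] F [ 0.41 -0.39  0.02] W [ 0.045 -0.011  0.021] g 0.09132561065795558 0.0 q [-0.24  0.21  1.69 -0.    1.24 -1.96]
units [-0.084 -0.716  4.108]
spin -0.008832045657239145
[252.80997897 164.64906207]
```

View pics/c1.png

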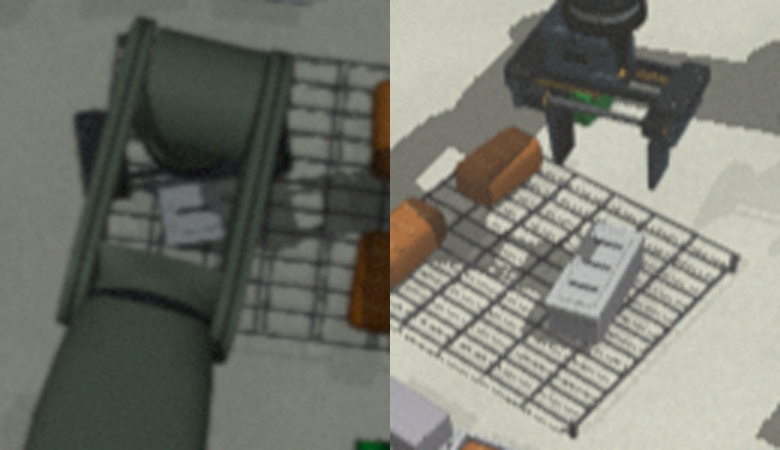

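The scene crop shows the open fingers at about (558,163) and (652,188), above and square to the tin. The scene calibration agrees to within a few px, so I'll shift and go down.

Request:
jog_arm(commands=[[-0.08,-0.35,0.6,0,1],[0,-0.35,0.9,0,1],[0,0,0.9,0,1],[0,0,0.9,0,1],[0,0,0.9,0,1],[0,0,0,0,1]])

```text
time_s: 3.87
tool_pos: [0.4976, -0.1206, 0.1151]
tcp_rot: [0.241, -3.124, -0.006]
contact_force: [-1.0, -0.7, -0.0]
gripper_width: 0.0913
grasp_force: 0.0
```

```bash
python3 go.py .502 -.125 .037 3.30
python3 - <<'E'
from h import *
c=snap('scene','scene2.png')
s=cv2.imread('pics/scene2.png')
cv2.imwrite('pics/c2.png',cv2.resize(s[110:260,180:310],None,fx=4,fy=4,interpolation=cv2.INTER_CUBIC))
E
```

```text
t 3.8667 pos [ 0.4976 -0.1206  0.1151] yaw -2.9878 z [-0.009  0.003 -1.   ] F [-1.03 -0.68 -0.  ] W [0.059 0.068 0.051] g 0.0912802999811314 0.0 q [-0.26  0.31  1.85  0.    0.99 -1.99]
units [-0.171 -0.213  3.122]
spin -0.005920251529080872
```

View pics/c2.png

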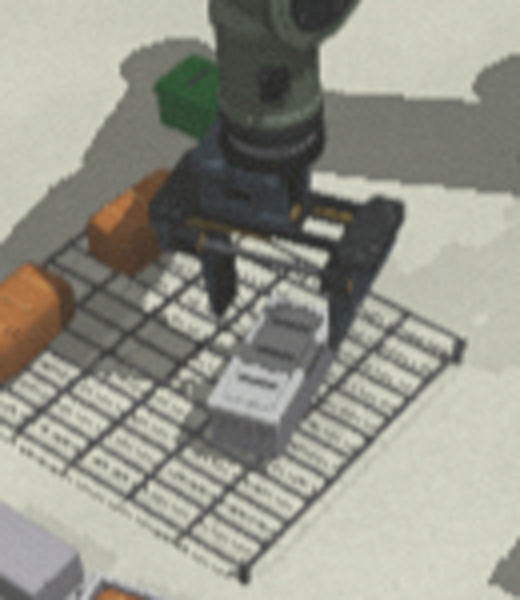

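The crop shows the tips at (222,318) and (335,348). Dropped to lid level they straddle the lid with clearance, about 4 mm too far to +y.

Request:
jog_arm(commands=[[-0.1,-0.2,0,0,1],[0,0,0.7,0,1],[0,0,0.7,0,1],[0,0,0.7,0,1],[0,0,0.7,0,1],[0,0,0.3,0,1],[0,0,0,0,1]])

```text
time_s: 4.5
tool_pos: [0.5046, -0.1271, 0.0413]
tcp_rot: [0.242, -3.132, -0.001]
contact_force: [-0.3, 0.9, 0.5]
gripper_width: 0.0913
grasp_force: 0.0
```

Request:
jog_arm(commands=[[0,0,0,0,0.7],[0,0,0,0,0.65],[0,0,0,0,0.6],[0,0,0,0,0.5],[0,0,0,0,0.5],[0,0,0,0,0.5],[0,0,0,0,0.5],[0,0,0,0,0.5]], newtons=40)

```text
time_s: 5.17
tool_pos: [0.5049, -0.1272, 0.0421]
tcp_rot: [-0.242, 3.131, -0.0]
contact_force: [-1.7, -0.2, 5.9]
gripper_width: 0.0599
grasp_force: 40.0
```

```bash
python3 go.py
```

```text
t 5.1667 pos [ 0.5049 -0.1272  0.0421] yaw -2.9874 z [ 0.001 -0.    -1.   ] F [-1.66 -0.2   5.89] W [0.135 0.167 0.065] g 0.059867939829270855 40.00121891498566 q [-0.27  0.41  1.92  0.    0.81 -1.99]
```

Request:
jog_arm(commands=[[0,0,-0.2,0,0.5],[0,0,-0.4,0,0.5],[0,0,-0.6,0,0.5],[0,0,-0.6,0,0.5],[0,0,-0.6,0,0.5],[0,0,-0.4,0,0.5],[0,0,0,0,0.5],[0,0,0,0,0.5]], newtons=55)

```text
time_s: 5.83
tool_pos: [0.5042, -0.1271, 0.1114]
tcp_rot: [0.242, -3.132, -0.0]
contact_force: [0.0, 0.3, -6.8]
gripper_width: 0.0597
grasp_force: 55.0
```

Request:
jog_arm(commands=[[0,0,0,0,0.5],[0,0,0,0,0.5]])

```text
time_s: 6.0
tool_pos: [0.5035, -0.1269, 0.1103]
tcp_rot: [0.242, -3.13, -0.002]
contact_force: [-0.0, -0.3, -6.6]
gripper_width: 0.0598
grasp_force: 55.0
```

Run:
```python
from h import *
F=[];W=[]
c=snap('scene','scene3.png')
for i in range(8):
    robot.capture('top');o=robot.get_obs();F.append(o['contact_force']);W.append(o['wrist_torque'])
print(np.mean(F,0),np.std(F,0),np.mean(W,0),np.std(W,0),o['tool_pos'],o['time_s'])
s=cv2.imread('pics/scene3.png')
cv2.imwrite('pics/c3.png',cv2.resize(s[110:260,180:310],None,fx=4,fy=4,interpolation=cv2.INTER_CUBIC))
```

```text
[ 0.24601829 -0.03741908 -6.42465465] [0.5741877  0.43659125 0.57546626] [ 0.04132752  0.10886944 -0.02177602] [0.02785208 0.02658226 0.0369065 ] [ 0.50450246 -0.12713995  0.11135577] 6.45
```

View pics/c3.png

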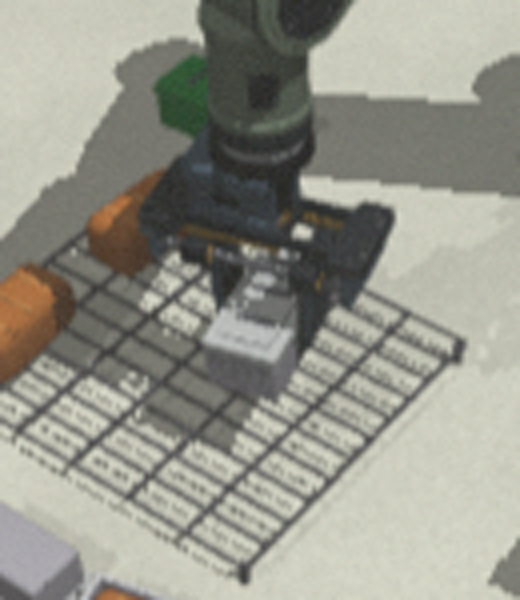

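The crop shows the tin held level and clear of the rack. The wrist torque puts the centre of gravity about 16 mm towards +x, and the weight is about 6.5 N. Now over to the pan.

Request:
jog_arm(commands=[[0,0,-0.6,0,0.5],[0,0,-0.9,0,0.5],[0,0,-0.9,0,0.5],[0,0.3,-0.9,0,0.5],[-0.05,0.5,-0.3,0,0.5],[-0.1,0.7,0,0,0.5],[-0.1,0.7,0,0,0.5],[-0.1,0.7,0,0,0.5]])

```text
time_s: 7.12
tool_pos: [0.5013, -0.0527, 0.2008]
tcp_rot: [0.242, -3.131, -0.001]
contact_force: [0.7, -0.4, -5.7]
gripper_width: 0.0597
grasp_force: 55.0
```

Request:
jog_arm(commands=[[-0.1,0.7,0,0,0.5],[-0.1,0.7,0,0,0.5],[-0.1,0.7,0,0,0.5],[-0.1,0.7,0,0,0.5],[-0.1,0.7,0,0,0.5],[-0.1,0.7,0,0,0.5],[-0.1,0.7,0,0,0.5],[-0.1,0.7,0,0,0.5]])

```text
time_s: 7.78
tool_pos: [0.4992, 0.0888, 0.2005]
tcp_rot: [0.243, -3.131, -0.001]
contact_force: [-0.2, -0.2, -6.1]
gripper_width: 0.0598
grasp_force: 55.0
```

Request:
jog_arm(commands=[[-0.1,0.7,0,0,0.5],[-0.1,0.7,0,0,0.5],[-0.1,0.7,0,0,0.5],[-0.1,0.7,0,0,0.5],[-0.1,0.7,0,0,0.5],[0,0.4,0,0,0.5],[0,0.2,0,0,0.5],[0,0,0,0,0.5]])

```text
time_s: 8.45
tool_pos: [0.4961, 0.1913, 0.2009]
tcp_rot: [0.245, -3.131, 0.0]
contact_force: [-0.1, 1.1, -5.7]
gripper_width: 0.0598
grasp_force: 55.0
```

```bash
python3 go.py .487 .280 .157 3.3
```

```text
t 8.45 pos [0.4961 0.1913 0.2009] yaw -2.9857 z [-0.001 -0.    -1.   ] F [-0.05  1.12 -5.73] W [ 0.094  0.116 -0.027] g 0.059815967250064425 54.998284578323364 q [ 0.35  0.26  1.68  0.    1.2  -1.38]
units [-0.195  3.562  1.755]
spin -0.0031644988177736894
```

Request:
jog_arm(commands=[[-0.05,0.5,0,0,0.5],[-0.05,0.7,0,0,0.5],[-0.05,0.7,0,0,0.5],[-0.05,0.7,0,0,0.5],[0,0.6,0.3,0,0.5],[0,0.35,0.5,0,0.5],[0,0,0.5,0,0.5],[0,0,0,0,0.5]])

```text
time_s: 9.12
tool_pos: [0.4864, 0.2783, 0.1663]
tcp_rot: [0.242, -3.127, 0.004]
contact_force: [-1.2, 0.8, -5.7]
gripper_width: 0.0599
grasp_force: 55.0
```

```bash
cat > ft.py <<'E'
from h import *
import sys
F=[];W=[];P=[]
for i in range(int(sys.argv[1])):
    c=robot.capture('scene');o=robot.get_obs();F.append(o['contact_force']);W.append(o['wrist_torque']);P.append(o['tool_pos'])
if len(sys.argv)>2: cv2.imwrite('pics/'+sys.argv[2],c['pixels'][:,:,::-1])
print('F',np.mean(F,0).round(3),'W',np.mean(W,0).round(4),'se',(np.std(W,0)/len(W)**.5).round(3),'pos',np.mean(P,0).round(4),o['time_s'])
E
python3 ft.py 16; python3 go.py .487 .28 .150
```

```text
F [-0.185 -0.07  -5.95 ] W [ 0.021   0.1127 -0.0156] se [0.005 0.007 0.006] pos [0.4883 0.2788 0.1693] 9.9167
t 9.9167 pos [0.4882 0.2789 0.169 ] yaw -2.9873 z [ 0.  0. -1.] F [-0.93 -0.16 -6.2 ] W [0.055 0.094 0.025] g 0.05978742987340602 54.9981164932251 q [ 0.5   0.33  1.66  0.    1.14 -1.23]
units [0.039 0.049 0.759]
```

Request:
jog_arm(commands=[[0,0,0.2,0,0.5],[0,0,0.2,0,0.5],[0,0,0.2,0,0.5],[0,0,0.1,0,0.5],[0,0,0.1,0,0.5],[0,0,0,0,0.5],[0,0,0,0,0.5]])

```text
time_s: 10.5
tool_pos: [0.488, 0.2789, 0.149]
tcp_rot: [0.242, -3.132, 0.0]
contact_force: [-0.3, 0.5, -3.3]
gripper_width: 0.06
grasp_force: 55.0
```

```bash
python3 ft.py 6
```

```text
F [-0.917 -0.402 -4.185] W [-0.0529  0.2762 -0.0015] se [0.013 0.016 0.016] pos [0.4882 0.279  0.1493] 10.8
```

Request:
jog_arm(commands=[[0,0,0.1,0,0.5],[0,0,0.1,0,0.5],[0,0,0.1,0,0.5],[0,0,0,0,0.5],[0,0,0,0,0.5]])

```text
time_s: 11.22
tool_pos: [0.4885, 0.2791, 0.1416]
tcp_rot: [-0.242, 3.131, 0.001]
contact_force: [-0.6, 0.2, -0.7]
gripper_width: 0.06
grasp_force: 55.0
```

```bash
python3 ft.py 8 held.png
```

```text
F [-0.55   0.103 -1.068] W [0.0773 0.1107 0.0235] se [0.012 0.019 0.007] pos [0.4885 0.2791 0.1417] 11.6167
```

Request:
jog_arm(commands=[[0,0,0.08,0,0.5],[0,0,0,0,0.5],[0,0,0,0,0.67],[0,0,0,0,0.7],[0,0,0,0,0.8],[0,0,0,0,0.9],[0,0,0,0,0.9],[0,0,0,0,0.9]])

```text
time_s: 12.28
tool_pos: [0.4882, 0.2789, 0.1395]
tcp_rot: [-0.242, 3.132, 0.0]
contact_force: [-0.2, -0.2, 0.1]
gripper_width: 0.082
grasp_force: 0.0
```

```bash
python3 ft.py 10 rel.png
python3 - <<'E'
from h import *
a,b=[cv2.imread('pics/'+n)[180:290,310:430] for n in('held.png','rel.png')]
cv2.imwrite('pics/c4.png',np.hstack([cv2.resize(i,None,fx=3.3,fy=3.3,interpolation=cv2.INTER_CUBIC) for i in(a,b)]))
E
```

```text
F [-0.034  0.202 -0.027] W [0.0383 0.018  0.005 ] se [0.01  0.008 0.008] pos [0.4882 0.2789 0.1395] 12.7833
```

View pics/c4.png

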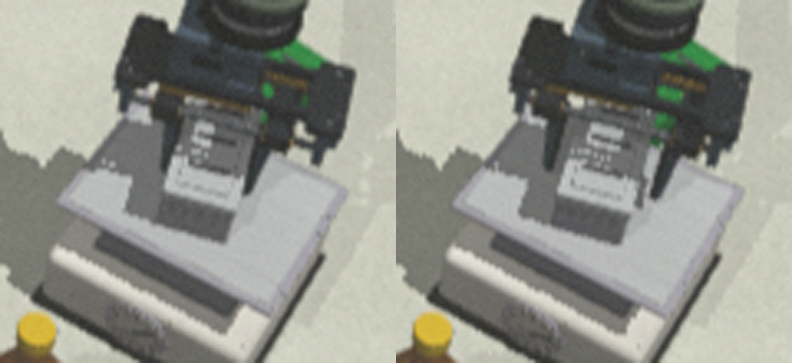

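The crops show the tin standing on the pan with the fingers clear. The pan corners moved about equally on release: left (58,200)→(59,203), right (345,188)→(346,190). I'll back off and measure the lean against the empty-pan picture.

Request:
jog_arm(commands=[[0,0,-0.3,0,0.9],[0,0,-0.5,0,0.9],[0,0,-0.8,0,0.9],[0,0,-0.9,0,0.9],[0,0,-0.9,0,0.9],[0,0,-0.9,0,0.9],[0,0,-0.9,0,0.9],[0,0,-0.9,0,0.9]])

```text
time_s: 13.45
tool_pos: [0.488, 0.2788, 0.2938]
tcp_rot: [-0.242, 3.131, 0.001]
contact_force: [0.1, -0.1, -0.3]
gripper_width: 0.0823
grasp_force: 0.0
```

Request:
jog_arm(commands=[[0.6,0,-0.5,0,0.9],[0.8,0,0,0,0.9],[0.8,0,0,0,0.9],[0.8,0,0,0,0.9],[0.8,0,0,0,0.9],[0.5,0,0,0,0.9],[0,0,0,0,0.9]])

```text
time_s: 14.03
tool_pos: [0.38, 0.262, 0.3055]
tcp_rot: [-0.244, 3.132, 0.001]
contact_force: [0.8, -1.2, 0.0]
gripper_width: 0.0826
grasp_force: 0.0
```

```bash
python3 ft.py 1
python3 - <<'E'
from fit import *
s=L('scene0.png');c=snap('scene','scene5.png');snap('top','top5.png')
a=s['pixels'];b=c['pixels']
f=lambda im:cv2.resize(im[185:295,310:430],None,fx=3.3,fy=3.3,interpolation=cv2.INTER_CUBIC)
cv2.imwrite('pics/c5.png',np.hstack([f(a),f(b)])[:,:,::-1])
E
```

```text
F [ 1.341 -0.697  0.422] W [0.016  0.0087 0.0365] se [0. 0. 0.] pos [0.3816 0.2624 0.3053] 14.0833
```

View pics/c5.png

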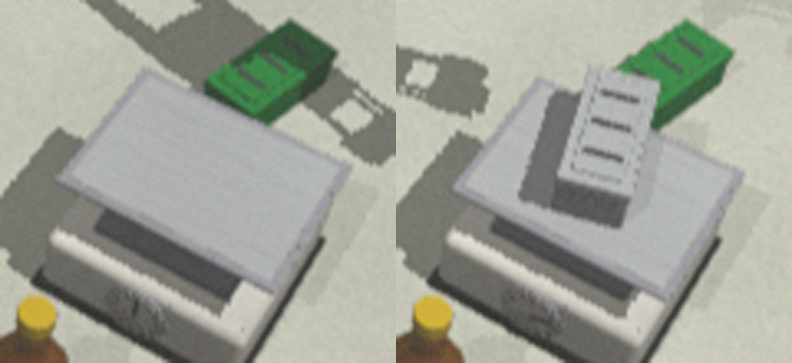

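The crops show all four pan corners sinking by similar amounts: left +9, back +9, right +7 and front +6 crop px. The pan looks nearly level, so I'll put numbers on it.

```bash
cat > lean.py <<'E'
from fit import *
import sys
def lean(fa,fb,yaw=-.1,ctr=(.503,.284)):
    s=L(fa);a,b=[cv2.cvtColor(L(f)['pixels'],cv2.COLOR_RGB2LAB)[:,:,0].astype(np.float32) for f in(fa,fb)]
    # sample points on pan's edges; match along the edge normal via 1-D profiles
    c,si=np.cos(yaw),np.sin(yaw)
    def W(x,y,h,rx,ry):  # sink h, rocks
        z0=.118-h
        v=cv2.Rodrigues(np.array([0,ry,0.]))[0]@cv2.Rodrigues(np.array([rx,0,0.]))[0]@np.array([x,y,.015])
        return proj(s,[ctr[0]+c*v[0]-si*v[1],ctr[1]+si*v[0]+c*v[1],z0+v[2]])
    pts=[];N=[];D=[];Q=[]
    E=[(.08,t,1,0) for t in np.linspace(-.09,.09,19)]+[(-.08,t,-1,0) for t in np.linspace(-.09,.09,19)]+[(t,.1,0,1) for t in np.linspace(-.07,.07,15)]+[(t,-.1,0,-1) for t in np.linspace(-.07,.07,15)]
    k=np.arange(-5,5.01,.25)
    def edge(im,p,n):
        q=p+np.outer(k,n);tt=np.array([-n[1],n[0]])
        pr=np.mean([cv2.remap(im,(q[:,0]+j*tt[0]).astype(np.float32)[None],(q[:,1]+j*tt[1]).astype(np.float32)[None],1)[0] for j in(-1.5,0,1.5)],0)
        pr=cv2.GaussianBlur(pr[None],(0,0),2)[0]
        return pr
    out=[]
    for x,y,nx,ny in E:
        p=W(x,y,0,0,0);q=W(x+nx*.005,y+ny*.005,0,0,0);
        e=W(x+ny*.01,y+nx*.01,0,0,0)-p; n=np.array([-e[1],e[0]])/np.hypot(*e)
        if n@(q-p)<0:n=-n
        A=edge(a,p,n);p2=W(x,y,.01,0,0);B=edge(b,p2,n)
        best=[]
        for sh in range(-10,11):
            i=np.arange(12,len(k)-12);u,v=A[i],B[i+sh]
            best.append(np.corrcoef(u,v)[0,1])
        j=int(np.argmax(best))
        if best[j]>.93 and 0<j<20:
            f=lambda P:n@(W(x,y,*P)-p)
            D.append(n@(p2-p)+(j-10)*.25);Q.append(f)
    r=least_squares(lambda P:[f(P)-d for f,d in zip(Q,D)],[.01,0,0],loss='soft_l1',f_scale=.3,x_scale=[.01,.1,.1])
    print(len(D),'sink,rx,ry',r.x.round(4),'res',np.median(abs(np.array([f(r.x)-d for f,d in zip(Q,D)]))).round(2),'se',(np.sqrt(np.diag(np.linalg.inv(r.jac.T@r.jac)))*.4).round(4))
lean(sys.argv[1],sys.argv[2])
E
python3 lean.py scene0.png scene5.png
python3 - <<'E'
from fit import *
s=L('scene5.png');g=lambda u,v:(310+u/3.3,185+v/3.3)
# lid corners in c5 right half: 
S=[g(627-396,192),g(558-396,178),g(590-396,66),g(660-396,82)]
fit([(s,S)],.13,.06,.173,[.48,.28,.15])
E
```

```text
58 sink,rx,ry [-0.0134  0.0806  0.0584] res 1.8 se [  55738.642  1369853.9501 1186328.3203]
[0.48923198 0.28121371 0.1551232 ] [ 1.   0.9 -0.4 -1.2 -0.  -0.3 -0.3  0.4]
```

```bash
sed -i 's/f=lambda P:n@(W(x,y,\*P)-p)/f=lambda P,n=n,x=x,y=y,p=p:n@(W(x,y,*P)-p)/; s/ctr=(.503,.284)/ctr=(.5046,.2883)/; s/lean(fa,fb,yaw=-.1/lean(fa,fb,yaw=-.098/' lean.py; python3 lean.py scene0.png scene5.png;python3 lean.py scene0.png scene1.png
```

```text
58 sink,rx,ry [0.0106 0.013  0.0138] res 0.12 se [0.0005 0.0062 0.0053]
56 sink,rx,ry [ 0.0004 -0.0038 -0.0052] res 0.09 se [0.0004 0.0064 0.0047]
```

The measured lean is about 0.019 rad against the 0.04 limit, and the null check against another empty-pan picture reads about 0.006. The fitted sink of 10.6 mm matches the weight. The tin's middle is about 17 mm from the pan's centre, so I'm handing in.

```bash
python3 -c "
from plant import robot
print(robot.close_job())"
```

```text
the job is handed in; nothing more can be done
None
```

The job is handed in, verdict not shown: the tin lies flat on the pan, let go, with its weight about centred, the pan leaning about 0.02 rad (limit 0.04), and nothing else touched.

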